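Lock the lemon press's pivot pin with its hairpin clip

ROBOT

A 6-joint arm with a two-finger parallel gripper is mounted at the origin on a cart in front of the work surface, level with it; the furniture and walls round the work are solid. World frame = base frame: x ahead of the robot, y to its left, z up, the work surface at z = 0. Lengths are in m, angles in rad, forces in N, time in s.
With the tool pointing down it reaches from about 0.375 to 0.975 m from the base axis. Payload 3.8 kg.
Tool frame: the origin (TCP) lies midway between the tips of the shut fingers; the grasp point (between the pads) lies 19 mm behind it; z points along the fingers, y is the line along which they close (so a half turn about z gives the same grasp; the last joint's range is limited). The gripper opens to 85 mm and grips with 20 to 120 N. Pads are 22 mm wide; open, the fingers measure 114 mm over their backs; the gripper's body (76 mm by 85 mm) begins 54 mm behind the grasp point. The pads swing forward as they close: fully open they stand 13 mm farther back than shut.
Start: joints at [1.244, 0.264, 1.604, -0, 1.274, -0.037], TCP at [0.193, 0.647, 0.231] pointing down, gripper open.
Joint ranges: [-2.63, 2.63], [-0.94, 2.18], [0.31, 2.57], [-1.31, 4.45], [0, 2.66], [-2.55, 2.55]. Speed limits (rad/s): [2.57, 2.57, 3.14, 3.14, 3.14, 3.14].

INTERFACE

Orientations are given as a rotation vector (axis times angle).
In Python, from workcell import status, read_camera, workorder, masks_of gives the robot as it stands.
- The arm moves only by the tool drive_tool, never from a script. Its argument "rows" is a list of rows, each a list of 7 numbers: the turn, a rotation vector about the tool's x, y, z in degrees, then the shift along the tool's x, y, z in m, then the opening, from 0 (shut) to 1 (fully open). In form: [[ax, ay, az, tx, ty, tz, claw], ...]. A call has 1 to 8 rows; each row shifts and turns the commanded pose from where the row before left it, along the tool's axes as they then stand; what a row does not reach is not made up. A row lasts 1/12 s, in which the tool goes at most 41.7 mm and 7.16 degrees, less where a joint would pass 70% of its speed; a pose out of reach is approached as far as the arm can. A call is refused whole if a number of a shift passes 0.0417 or a number of a turn 7.16, either way. A call with a gripper value outside its range is refused whole. The fingers move at their own pace and stop on an object; "force" is the grip in N (left out, the last holds). Time passes only in rows, so rows that do not move let the fingers close. It gives the time, the measured TCP pose, the force, the opening and the grip force at its end, in the units of the state.
- status.read_state(): the state, without advancing time (a new reading comes with each control period).
- read_camera(name): name is "scene" or "top" or "wrist"; returns a dict with "color" (384x512x3 uint8, red, green, blue), "intrinsics" (3x3 intrinsics, pixels), "world_from_camera" (4x4, takes a point from camera to world coordinates); the wrist camera has in their place "mount" (4x4, takes a point from camera to tool coordinates, whose origin is the TCP and whose axes are the flange's). Camera axes: x right, y up, looking along -z (the intrinsics and any distortion apply to the point x, -y, -z); pixel columns grow to the right and rows downward; lengths in m; the calibration is good to about 2 mm. The wrist camera is an equidistant fisheye: a pixel r from the principal point sees the ray r / f radians off the axis. A picture is of the moment at which its call begins: read the wrist's pose just before it. There is no depth.
- workorder.finish_job(): hands the job in; it is judged then, once.
Trained networks look in a picture, given as the dict that the camera call returned (one of the last four; its "shot" number tells which), for a name from the list of things; names that differ only in an ending like _2 or _b are one class to them, and where a whole thing is asked for, a point or a joint stands for the part that bears it (a point fixed in the world has none). Each returns a list of dicts, best first, with "score" (0 to 1); they miss things now and then, are a little off and sometimes report something else, mostly with a low value. They report only what shows in the picture. A call takes as long as a camera call. They do not tell look-alikes from the thing itself.
- masks_of(picture, name): "mask" (384x512 bool, what is visible of it) and "bbox" ([left, top, right, bottom] in pixels, round what is visible of it).
The state is a dict: "time": time; "q": joint angles; "joint_vel": joint speeds; "joint_torque": joint torques, N m; "tool_pos": TCP position; "tcp_rot": TCP orientation; "wrist_force": force on the tool from outside, world axes, zero at the start; "torque": the same for the moment, N m; "width": opening from 0.0 (shut) to 1.0 (fully open); "grip_force": force on a finger pad.
Only numpy, scipy, OpenCV 4.12 (cv2) and the standard library are available. Lean on these libraries where they do the work, as an engineer would, in place of code of your own. Each camera call takes 0.05 s, during which the arm holds its last target. There are 200 camera calls.

TASK

The lever press's pivot pin has worked part way out: push it fully home by its head, gently. Then lift the hairpin spring clip out of its wooden stand and push it straight down over the notched end of the pin, until it snaps past the pin and sits fully home, and let go of it there. The press can be bent, so never push harder than needed (30 N is too much), and do not disturb the lemon, the tumbler or the salt shaker.

Things in the scene. Friction and masses are not known exactly. Their poses are not given: they have to be found in the camera images.
- press: Fixed bare-metal lever press. Origin: centre of the underside of its 230 (x) x 130 (y) x 12 mm foot plate. At x = -50 mm a pillar carries a clamped head with two ears (outer faces at y = +-25 mm, tops 14 mm above the pin's axis) that hold a steel pivot pin along the press's y. Between them the lever runs level to +x over a bowl and ends at x = 125 mm; it is no higher than the ears.
- pin_foot (a point): Point on the foot plate straight below the middle of the pivot pin's axis, at press x = -50, y = 0, z = 12 mm; axes as the press. The head is clamped at differing heights: the pin's axis lies 80 to 110 mm above the worktop (z = 0). That height is in none of these readings; it must be felt or seen.
- pivot_pin (a joint): How far the pin is pushed in (m), along the press's +y: 0.025 is home against its stop; starts at 0 to 0.012. Its round head (30 mm across, 9.5 thick) is on the -y side, outer face at press y = -0.060 + value. It slides stiffly (about 3 N) and stays where left.
- clip_place (a point): Point on the foot plate straight below the place of the clip: press x = -50, y = 33, z = 12 mm; axes as the press. Once the pin is home its notched end is above this point: a part 14 mm wide (x), 20 mm high, with 4 mm bevels on top and square edges below, from y = 26 to 40 mm, between the 24 mm thick shank and the 24 mm tip (ends at y = 46). Before, the notch is hidden in the ear.
- clip: Hairpin spring clip, about 75 g. Origin: middle of the underside of its cross bar, which rests on the pin's notched part when home, 10 mm above the pin's axis (90 to 120 mm above the worktop), over clip_place. Its z points up, the legs hang to -z, apart in x. Home: clip x along the press's x (either way round).
- clip_grip (a point): Middle of the clip's ribbed grey plastic grip, 24 mm above the clip's origin; axes as the clip. The grip is 34 (x) x 14 (y) x 36 (z) mm (z = 6 to 42 mm from the origin), a wire bow on top reaches 55 mm. Hold it across its 14 mm, fingers closing along the clip's y, so that the legs can spread; fingertips at least 12 mm above the origin clear the ears.
- clip_bulges (a point): Midway between the bulges of the legs, 23 mm below the clip's origin. 5 mm wire; gap at the bulges 8 mm; flared tips 35 mm over all, 38.5 mm below the origin. Pushed down, the bulges meet the pin 23 mm above home; spreading takes about 4 to 9 N and then eases; they close below the pin in the last 3 mm, then the bar meets the pin: rigid. Home, the legs still pinch the pin.
- clip_leg_a (a joint): How far the clip's +x leg is sprung open (rad): 0 at rest (closed), about 0.06 when its bulge passes the pin; springs back.
- clip_leg_b (a joint): The same for the clip's -x leg.
- clip_stand: Fixed wooden block 100 (x) x 60 (y) x 56 (z) mm with a slot along its x in the top, 46 x 8 mm, in which the clip's legs hang; the underside of the clip's grip rests on the block, so the clip's origin lies 50 mm above the worktop. The clip's x runs along the slot, give or take 0.08 rad. Origin: centre of the underside.
- lemon: Loose lemon, 77 x 51 x 52 mm, bystander. Origin: centre of underside.
- tumbler: Loose drinking glass, 81 mm across, 93 mm tall, bystander. Origin: centre of underside.
- salt_shaker: Loose salt shaker, 44 mm across, 90 mm tall, bystander. Origin: centre of underside.
Things that resemble listed ones, but are neither listed nor needed, are in the scene too. Leave any blue look-alike of the clip_stand alone.

How it is judged:
On the way, in this order (a step that is already met when the one before it is completed fails the run):
1. the pivot pin is pushed fully home (within 1.5 mm of its stop), the clip still in its stand (value of joint pivot_pin above 0.0235 m and z of clip in the frame of clip_stand below 0.067 m), for 0.2 s.
2. the clip is lifted clear of its stand (z of clip in the frame of clip_stand above 0.09 m), for 0.1 s.
At the end, for the whole second after the job is handed in: Pin within 1.5 mm of home. Clip released, at rest, upright within 0.25 rad, in the notch (4 mm in the press's x, 8 mm in y of its middle), bulges past the pin: origin 88 to 122.5 mm above the worktop, legs sprung back to under 0.03 rad, clip gripping the pin by over 4 N (value of joint pivot_pin above 0.0235 m and x of clip in the frame of press between -0.054 and -0.046 m and y of clip in the frame of press between 0.025 and 0.041 m and z of clip in the frame of press between 0.088 and 0.1225 m and value of joint each of clip_leg_a, clip_leg_b below 0.03 rad and angle between clip's own z axis and vertical below 0.25 rad and contact force between clip and press above 4 N and linear speed of clip below 0.02 m/s and contact force between the fingers and clip below 0.05 N); the robot touches nothing.
It fails at once if the clip is pressed against the press with more than 35 N, the pinch of its legs (5 to 12 N) included (contact force between clip and press above 35 N).
It fails at once if the robot itself presses on the press or its pin with more than 30 N (contact force between any of the arm, the fingers and press above 30 N).
It fails at once if the lemon is moved more than 30 mm (distance of lemon from where it was at the start of the episode above 0.03 m).
It fails at once if the tumbler is moved more than 30 mm (distance of tumbler from where it was at the start of the episode above 0.03 m).
It fails at once if the salt shaker is moved more than 30 mm (distance of salt_shaker from where it was at the start of the episode above 0.03 m).
It also fails if it takes over 69 s, if anything falls off the work surface, if the arm or the gripper's body presses on something with over 40 N, if the wrist force passes 120 N, or if a joint passes its speed limit or range.

## Working session

There is one attempt and no reset: what is moved stays moved. The work goes in short steps, Python scripts to look and compute and a tool call to move; the robot and the scene stay as the last step left them, time stands still between calls to the robot, and variables do not carry over. Pictures are saved under pics/ and viewed, at most 13 in all, crops included, and the job is handed in when it is done.

Besides the shell and the picture viewer there is one more tool, called after "Call:" by a JSON object that holds its "api" and its "payload". drive_tool: Moves the arm, as the interface text tells. Its arguments: {"type":"object","properties":{"rows":{"type":"array"},"force":{"type":"number"}},"required":["rows"]}

```bash
mkdir -p pics; cat > h.py <<'E'
import numpy as np, cv2
from workcell import status, read_camera, workorder, masks_of
from scipy.spatial.transform import Rotation as R
def save(p,n): cv2.imwrite('pics/'+n,p['color'][:,:,::-1])
def proj(p,P):
    P=np.atleast_2d(P); T=np.linalg.inv(p['world_from_camera']); c=P@T[:3,:3].T+T[:3,3]
    K=p['intrinsics']; c=np.c_[c[:,0],-c[:,1],-c[:,2]]; u=c@np.array(K).T; return u[:,:2]/u[:,2:]
def ray(p,uv):
    d=np.linalg.inv(p['intrinsics'])@[uv[0],uv[1],1]; d=np.array([d[0],-d[1],-d[2]])
    T=np.array(p['world_from_camera']); return T[:3,3],T[:3,:3]@d
def atz(p,uv,z):
    o,d=ray(p,uv); return o+d*(z-o[2])/d[2]
E
python3 - <<'E'
from h import *
a=read_camera('scene');b=read_camera('top')
save(a,'s0.png');save(b,'t0.png')
for p,n in((a,'scene'),(b,'top')):
    print(n,p.keys(),np.round(p['world_from_camera'],3).tolist(),np.round(p['intrinsics'],1).tolist())
    for k in 'press pivot_pin clip clip_stand lemon tumbler salt_shaker'.split():
        for m in masks_of(p,k): print(k,round(m['score'],2),m['bbox'],m['mask'].sum())
print(status.read_state())
E
```

```text
scene dict_keys(['color', 'intrinsics', 'world_from_camera', 'shot']) [[0.473, 0.436, -0.766, -0.537], [-0.881, 0.219, -0.42, -0.593], [-0.015, 0.873, 0.488, 0.764], [0.0, 0.0, 0.0, 1.0]] [[479.5, 0.0, 263.6], [0.0, 479.5, 195.4], [0.0, 0.0, 1.0]]
press 0.9 [270.3, 181.5, 327.7, 251.8] 2309
clip 0.45 [180.6, 184.7, 197.0, 202.7] 124
clip_stand 0.94 [170.1, 192.8, 211.4, 225.1] 809
clip_stand 0.73 [164.8, 168.4, 178.0, 197.4] 277
clip_stand 0.59 [190.6, 209.0, 226.0, 248.3] 1070
lemon 0.68 [362.0, 210.1, 389.1, 227.8] 337
tumbler 0.43 [308.6, 209.1, 323.1, 220.7] 138
salt_shaker 0.85 [164.6, 169.3, 175.8, 197.6] 320
top dict_keys(['color', 'intrinsics', 'world_from_camera', 'shot']) [[-0.011, 0.981, -0.192, 0.316], [-1.0, -0.012, -0.001, -0.003], [-0.003, 0.192, 0.981, 1.319], [0.0, 0.0, 0.0, 1.0]] [[377.6, 0.0, 255.7], [0.0, 377.6, 189.6], [0.0, 0.0, 1.0]]
press 0.87 [265.9, 158.9, 319.4, 234.8] 2421
pivot_pin 0.42 [304.4, 198.5, 317.2, 212.1] 86
clip 0.45 [191.5, 216.6, 197.1, 228.7] 51
clip_stand 0.93 [186.8, 209.8, 205.7, 242.3] 561
clip_stand 0.68 [220.4, 229.7, 238.1, 262.6] 569
[... 161 characters left out ...]
.5, 193.2, 162.7, 205.6] 153
{'time': 0.8, 'q': array([ 1.24408543e+00,  2.63827992e-01,  1.60398136e+00,  1.49158797e-05,
        1.27368579e+00, -3.69132950e-02]), 'joint_vel': array([-0.00016585, -0.00112203,  0.00219201,  0.0015271 ,  0.00044537,
       -0.0004822 ]), 'joint_torque': array([-1.15707917e-03, -5.14967072e+01, -3.67701244e+01, -1.32316227e-04,
        2.87948415e-04,  8.56056261e-06]), 'tool_pos': array([0.19289598, 0.64686242, 0.23133838]), 'tcp_rot': array([4.53628028e-01, 3.10866585e+00, 1.54689123e-04]), 'wrist_force': array([-0.50403687,  0.37169852,  0.18913229]), 'torque': array([ 0.00136688, -0.00640052,  0.04239856]), 'grip_force': 0.0, 'width': 1.0039582702893501}
```

```bash
python3 - <<'E'
import cv2
a=cv2.imread('pics/s0.png');b=cv2.imread('pics/t0.png')
cv2.imwrite('pics/s1.png',cv2.resize(a[150:270,150:410],(793,366),interpolation=3))
cv2.imwrite('pics/t1.png',cv2.resize(b[130:280,140:360],None,fx=3.6,fy=3.6,interpolation=2))
E
```

```text
(no output)
```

View pics/s1.png

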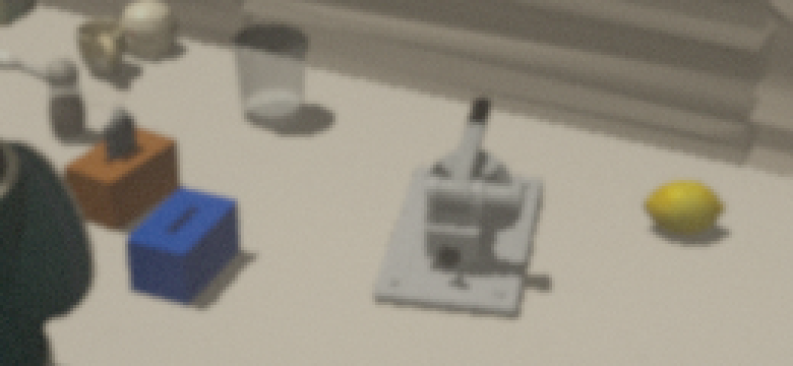

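View pics/t1.png

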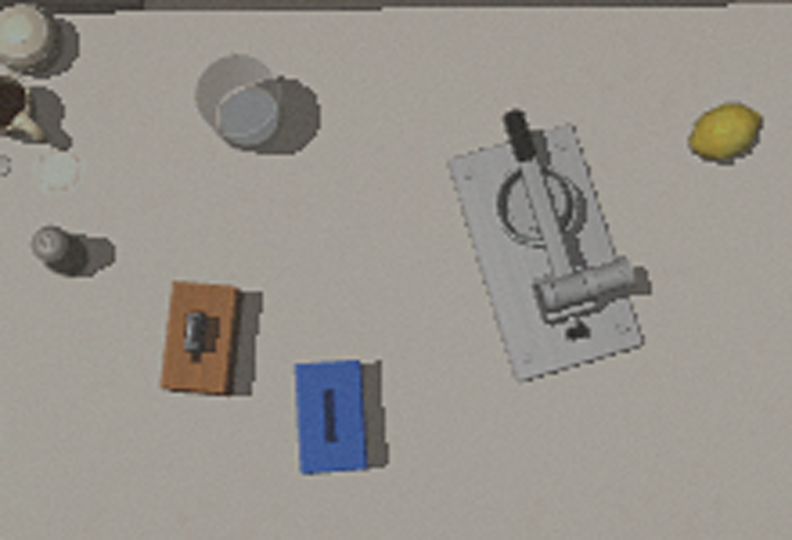

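```bash
cat >> h.py <<'E'
# wrist: pixel -> world ray ; project
def tw(s):
    T=np.eye(4);T[:3,:3]=R.from_rotvec(s['tcp_rot']).as_matrix();T[:3,3]=s['tool_pos'];return T
def wproj(p,s,P):
    T=np.linalg.inv(tw(s)@np.array(p['mount']));P=np.atleast_2d(P);c=P@T[:3,:3].T+T[:3,3]
    x,y,z=c[:,0],-c[:,1],-c[:,2];K=np.array(p['intrinsics']);r=np.hypot(x,y);th=np.arctan2(r,z)
    return np.c_[K[0,2]+K[0,0]*th*x/r,K[1,2]+K[1,1]*th*y/r]
def wray(p,s,uv):
    K=np.array(p['intrinsics']);a=(uv[0]-K[0,2])/K[0,0];b=(uv[1]-K[1,2])/K[1,1];th=np.hypot(a,b)
    d=np.array([np.sin(th)*a/th,-np.sin(th)*b/th,-np.cos(th)]);T=tw(s)@np.array(p['mount']);return T[:3,3],T[:3,:3]@d
def watz(p,s,uv,z):
    o,d=wray(p,s,uv);return o+d*(z-o[2])/d[2]
E
python3 - <<'E'
from h import *
b=read_camera('top')
def box(c,z):
    P=np.array([atz(b,(u/3.6+140,v/3.6+130),z) for u,v in c]);return P
P=box([(447,160),(575,125),(643,345),(520,382)],.006)
c=P.mean(0);ex=(P[0]+P[1]-P[2]-P[3])/2;ey=(P[0]+P[3]-P[1]-P[2])/2
print('press',c,np.linalg.norm(ex),np.linalg.norm(ey),np.degrees([np.arctan2(ex[1],ex[0]),np.arctan2(-ey[0],ey[1])]))
P=box([(175,282),(240,288),(230,396),(161,387)],.056)
c=P.mean(0);ex=(P[0]+P[1]-P[2]-P[3])/2;ey=(P[0]+P[3]-P[1]-P[2])/2
print('stand',c,np.linalg.norm(ex),np.linalg.norm(ey),np.degrees([np.arctan2(ex[1],ex[0]),np.arctan2(-ey[0],ey[1])]))
for n,uv in(('headtop',(630,272)),('gripL',(197,312)),('gripB',(195,350)),('lemon',(727,133)),('salt',(70,262)),('tumb',(250,118))):
    print(n,atz(b,(uv[0]/3.6+140,uv[1]/3.6+130),{'h':.105,'g':.095}.get(n[0],0)))
w=read_camera('wrist');s=status.read_state()
print(np.round(w['mount'],3).tolist(),np.round(w['intrinsics'],1).tolist()); save(w,'w0.png')
print(np.round(R.from_rotvec(s['tcp_rot']).as_matrix(),3))
E
```

```text
press [ 0.53404553 -0.12755025  0.006     ] 0.22855896750584984 0.1284770982461028 [15.87172302 15.45379093]
stand [0.44778035 0.19984111 0.056     ] 0.09953380828953341 0.06296403458906065 [-5.34403694 -7.00709991]
headtop [ 0.49770118 -0.19346243  0.105     ]
gripL [0.46717921 0.19812139 0.095     ]
gripB [0.43281789 0.19923964 0.095     ]
lemon [ 0.65261885 -0.31259386  0.        ]
salt [0.52974505 0.33957532 0.        ]
tumb [0.67384314 0.16445136 0.        ]
[[-0.0, 0.954, 0.299, 0.075], [1.0, 0.0, 0.0, -0.0], [0.0, 0.299, -0.954, -0.143], [0.0, 0.0, 0.0, 1.0]] [[297.3, 0.0, 256.5], [0.0, 297.3, 195.3], [0.0, 0.0, 1.0]]
[[-0.958  0.286  0.   ]
 [ 0.286  0.958  0.   ]
 [-0.     0.    -1.   ]]
```

Call:
{"api": "drive_tool", "payload": {"rows": [[0,0,0,-0.0272,-0.0308,0,1],[0,0,0,-0.0272,-0.0308,0,1],[0,0,0,-0.0272,-0.0308,0,1],[0,0,0,-0.0272,-0.0308,0,1],[0,0,0,-0.0272,-0.0308,0,1],[0,0,0,-0.0272,-0.0308,0,1],[0,0,0,-0.0272,-0.0308,0,1],[0,0,0,-0.0272,-0.0308,0,1]]}}

```text
time: 1.57
tool_pos: [0.3314, 0.3468, 0.2315]
tcp_rot: [0.453, 3.108, 0.001]
wrist_force: [1.2, 0.0, -0.1]
width: 0.999
grip_force: 0.0
```

Call:
{"api": "drive_tool", "payload": {"rows": [[0,0,0,-0.0272,-0.0308,0,1],[0,0,0,-0.0272,-0.0308,0,1],[0,0,0,-0.0272,-0.0308,0,1],[0,0,0,-0.0272,-0.0308,0,1],[0,0,-6,0,0,0,1],[0,0,-6,0,0,0,1],[0,0,0,0,0,0,1],[0,0,0,0,0,0,1]]}}

```text
time: 2.23
tool_pos: [0.4002, 0.1992, 0.2315]
tcp_rot: [0.132, 3.138, 0.0]
wrist_force: [-0.1, -0.0, -0.2]
width: 1.002
grip_force: 0.0
```

```bash
python3 - <<'E'
from h import *
s=status.read_state();w=read_camera('wrist')
print(s['tool_pos'],np.round(R.from_rotvec(s['tcp_rot']).as_matrix(),3).tolist(),s['q'],s['wrist_force'])
save(w,'w1.png')
import pickle;pickle.dump((s,dict(w)),open('w1.pkl','wb'))
for k in ['clip_stand','clip']:
    for m in masks_of(w,k): print(k,m['score'],m['bbox'])
c=w['color'][:,:,::-1];cv2.imwrite('pics/w1c.png',cv2.resize(c[60:340,60:460],(800,560),interpolation=2))
E
```

```text
[0.4001769  0.19918495 0.23145944] [[-0.996, 0.084, 0.0], [0.084, 0.996, 0.0], [-0.0, 0.0, -1.0]] [ 4.06048158e-01 -1.80430749e-01  2.06544607e+00  7.97428411e-05
  1.25615286e+00 -1.08091027e+00] [-0.13313712 -0.00925732 -0.22914675]
clip_stand 0.84 [119.0, 113.4, 193.9, 208.2]
clip_stand 0.57 [238.3, 163.1, 294.1, 255.3]
clip_stand 0.42 [4.0, 189.1, 111.6, 307.4]
clip_stand 0.39 [257.5, 199.6, 272.5, 242.8]
clip 0.65 [260.7, 201.0, 271.1, 247.7]
clip 0.63 [4.0, 193.0, 114.2, 310.5]
```

View pics/w1c.png

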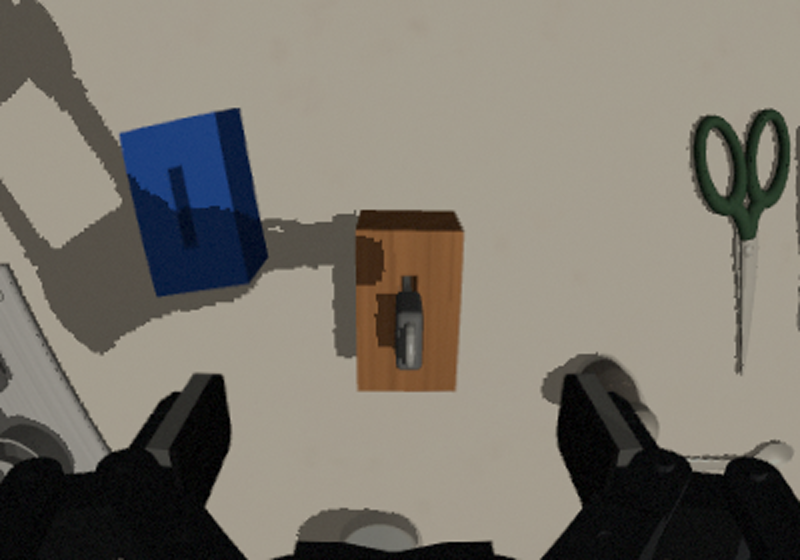

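```bash
python3 - <<'E'
from h import *
import pickle;s,w=pickle.load(open('w1.pkl','rb'))
f=lambda u,v,z:watz(w,s,(u/2+60,v/2+60),z)
P=np.array([f(*c,.056) for c in[(357,229),(463,231),(456,391),(357,391)]])
print(P.mean(0)); ex=P[2]+P[3]-P[0]-P[1];ey=P[1]+P[2]-P[0]-P[3]
print(np.linalg.norm(ex)/2,np.linalg.norm(ey)/2,np.degrees(np.arctan2(ex[1],ex[0])),np.degrees(np.arctan2(-ey[0],ey[1])))
for z in(.056,.092,.105):
  for c in [(411,290),(411,368),(397,330),(425,330),(409,276)]: print(z,c,f(*c,z).round(4))
E
```

```text
[0.45161046 0.20333695 0.056     ]
0.10036503815320114 0.05942943931948762 -5.482498977071637 -5.432096174813435
0.056 (411, 290) [0.4366 0.206  0.056 ]
0.056 (411, 368) [0.4859 0.2024 0.056 ]
0.056 (397, 330) [0.4605 0.196  0.056 ]
0.056 (425, 330) [0.4619 0.2123 0.056 ]
0.056 (409, 276) [0.4282 0.2055 0.056 ]
0.092 (411, 290) [0.4239 0.2059 0.092 ]
0.092 (411, 368) [0.4677 0.2027 0.092 ]
0.092 (397, 330) [0.4451 0.1971 0.092 ]
0.092 (425, 330) [0.4464 0.2114 0.092 ]
0.092 (409, 276) [0.4165 0.2054 0.092 ]
0.105 (411, 290) [0.4194 0.2058 0.105 ]
0.105 (411, 368) [0.4611 0.2028 0.105 ]
0.105 (397, 330) [0.4396 0.1974 0.105 ]
0.105 (425, 330) [0.4408 0.2112 0.105 ]
0.105 (409, 276) [0.4123 0.2054 0.105 ]
```

Call:
{"api": "drive_tool", "payload": {"rows": [[0,0,0,0.0,-0.04,0,1],[0,0,0,0.0,-0.04,0,1],[0,0,0,0.0,-0.04,0,1],[0,0,0,0.0,-0.04,0,0],[0,0,0,0.0,-0.04,0,0],[0,0,0,0,-0.04,0,0],[0,0,0,0,-0.04,0,0],[0,0,0,0,-0.04,0,0]]}}

```text
time: 3.05
tool_pos: [0.3741, -0.1208, 0.2316]
tcp_rot: [0.125, 3.138, -0.001]
wrist_force: [1.3, 0.7, 0.1]
width: 0.304
grip_force: 0.0
```

Call:
{"api": "drive_tool", "payload": {"rows": [[0,0,0,0,-0.04,0,0],[0,0,-7,0,-0.03,0,0],[0,0,-7,0,0,0,0],[0,0,-6.5,0,0,0,0],[0,0,0,0,0,0,0],[0,0,0,0,0,0,0]]}}

```text
time: 3.55
tool_pos: [0.369, -0.1881, 0.2312]
tcp_rot: [0.423, -3.113, -0.0]
wrist_force: [-0.5, 0.4, -0.2]
width: 0.002
grip_force: 0.0
```

```bash
python3 - <<'E'
from h import *
s=status.read_state();w=read_camera('wrist')
print(s['tool_pos'],np.round(R.from_rotvec(s['tcp_rot']).as_matrix(),3).tolist(),s['q'],s['wrist_force'])
save(w,'w2.png')
import pickle;pickle.dump((s,dict(w)),open('w2.pkl','wb'))
c=w['color'][:,:,::-1];cv2.imwrite('pics/w2c.png',cv2.resize(c[60:340,60:460],(800,560),interpolation=2))
E
```

```text
[ 0.3690458  -0.18807641  0.23122745] [[-0.964, -0.267, -0.0], [-0.267, 0.964, 0.0], [0.0, 0.0, -1.0]] [-5.31465562e-01 -2.50476794e-01  2.12170654e+00 -8.21440551e-06
  1.27053294e+00 -2.37269394e+00] [-0.47772017  0.44453172 -0.24580989]
```

View pics/w2c.png

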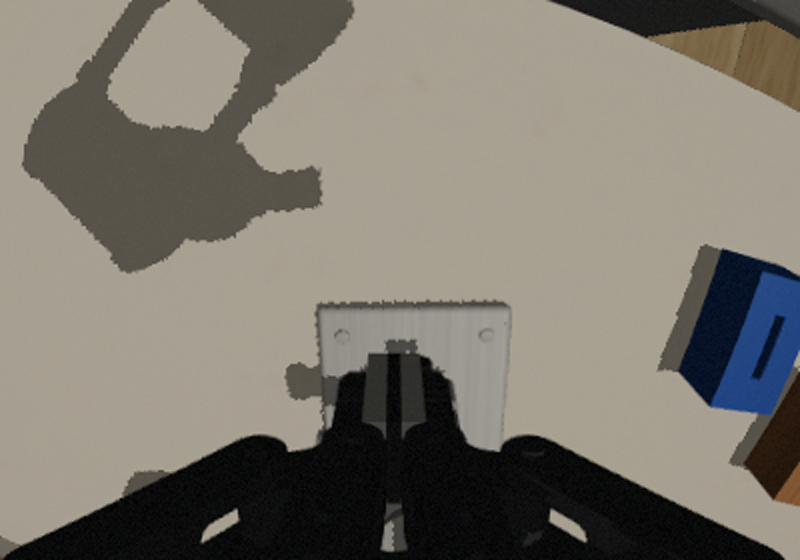

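```bash
python3 - <<'E'
from h import *
import pickle;s,w=pickle.load(open('w2.pkl','rb'))
f=lambda u,v,z:watz(w,s,(u/2+60,v/2+60),z)
a,b=f(318,306,.012),f(511,306,.012)
e=b-a;yaw=np.arctan2(-e[0],e[1]);print(a,b,np.linalg.norm(e),np.degrees(yaw))
c=(a+b)/2+.115*np.array([np.cos(yaw),np.sin(yaw),0]);print('press',c)
M=np.array([[np.cos(yaw),-np.sin(yaw)],[np.sin(yaw),np.cos(yaw)]])
for n,q in(('head',(-.05,-.06)),('pre',(-.05,-.12)),('pin',(-.05,0)),('clip',(-.05,.033))): print(n,c[:2]+M@q)
t=R.from_rotvec(s['tcp_rot']).as_matrix();
g=np.r_[c[:2]+M@(-.06,-.13),s['tool_pos'][2]]
print('toolshift',t.T@(g-s['tool_pos']))
E
```

```text
[ 0.44193768 -0.21946477  0.012     ] [ 0.40826341 -0.09708412  0.012     ] 0.12692903497522 15.384780347900914
press [ 0.53597962 -0.12776495  0.012     ]
head [ 0.50368933 -0.1988799 ]
pre [ 0.51960733 -0.25672986]
pin [ 0.48777133 -0.14102995]
clip [ 0.47901643 -0.10921247]
toolshift [-1.16729404e-01 -1.16361548e-01 -2.80434964e-05]
```

Call:
{"api": "drive_tool", "payload": {"rows": [[0,0,0,-0.0234,-0.0233,0,0],[0,0,0,-0.0234,-0.0233,0,0],[0,0,0,-0.0234,-0.0233,0,0],[0,0,0,-0.0234,-0.0233,0,0],[0,0,0,-0.0234,-0.0233,0,0],[0,0,0,0,0,0,0],[0,0,0,0,0,0,0]]}}

```text
time: 4.18
tool_pos: [0.5141, -0.2685, 0.2303]
tcp_rot: [0.427, -3.111, -0.002]
wrist_force: [-0.7, 1.0, -0.8]
width: 0.005
grip_force: 0.0
```

```bash
cat > shot.py <<'E'
from h import *
import pickle,sys
s=status.read_state();w=read_camera('wrist');n=sys.argv[1]
print(s['tool_pos'],s['q'][5],s['wrist_force']);save(w,n+'.png');pickle.dump((s,dict(w)),open(n+'.pkl','wb'))
E
python3 shot.py w3
```

```text
[ 0.51413229 -0.26847606  0.23034341] -2.3679502012169458 [-0.65403694  1.00496071 -0.76651657]
```

Call:
{"api": "drive_tool", "payload": {"rows": [[0,0,0,0,0,0.04,0],[0,0,0,0,0,0.04,0],[0,0,0,0,0,0.03,0],[0,0,0,0,0,0,0],[0,0,0,0,0,0,0]]}}

```text
time: 4.65
tool_pos: [0.5106, -0.2672, 0.12]
tcp_rot: [0.428, -3.108, -0.005]
wrist_force: [0.7, 0.7, 0.7]
width: 0.003
grip_force: 0.0
```

```bash
python3 shot.py w4; python3 - <<'E'
import cv2,numpy as np
a=cv2.imread('pics/w3.png')[100:384,240:440];b=cv2.imread('pics/w4.png')[100:384,240:440]
cv2.imwrite('pics/m34.png',cv2.resize(np.hstack([a,b]),None,fx=2,fy=2,interpolation=2))
E
```

```text
[ 0.51060113 -0.26718206  0.11996342] -2.3694120735357282 [0.70330268 0.68249973 0.71870372]
```

View pics/m34.png

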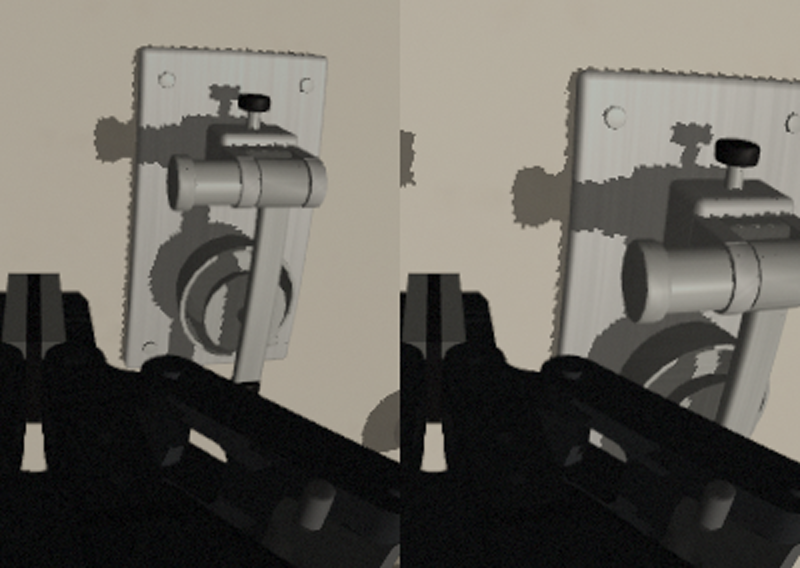

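```bash
python3 - <<'E'
from h import *
import pickle
A=[]
for n,uv in(('w3',(175,183)),('w4',(235,281))):
    s,w=pickle.load(open(n+'.pkl','rb'));uv=(uv[0]/2+240,uv[1]/2+100);A.append(wray(w,s,uv))
(o1,d1),(o2,d2)=A
t=np.linalg.lstsq(np.c_[d1,-d2],o2-o1,rcond=None)[0]
p1,p2=o1+t[0]*d1,o2+t[1]*d2;P=(p1+p2)/2;print(p1,p2)
yaw=np.radians(15.5);M=np.array([[np.cos(yaw),-np.sin(yaw)],[np.sin(yaw),np.cos(yaw)]]);c=np.array([.535,-.1277])
print('press frame',M.T@(P[:2]-c),P[2])
s,w=pickle.load(open('w4.pkl','rb'))
# plane x=-.05 intersect
for o,d in A:
    lo=M.T@(o[:2]-c);ld=M.T@d[:2]
    for y in(-.06,-.054,-.048): k=(y-lo[1])/ld[1];print(y,lo[0]+k*ld[0],o[2]+k*d[2])
# plate corners check in w3, left-back, right-back
s,w=pickle.load(open('w3.pkl','rb'))
for uv in((140,47),(327,57)): q=watz(w,s,(uv[0]/2+240,uv[1]/2+100),.012);print(M.T@(q[:2]-c))
s,w=pickle.load(open('w4.pkl','rb'))
q=watz(w,s,((582-400)/2+240,70/2+100),.012);print(M.T@(q[:2]-c))
t=R.from_rotvec(s['tcp_rot']).as_matrix()
print(M.T@(s['tool_pos'][:2]-c),np.degrees(np.arctan2(-t[0,1],t[1,1])),t[:,2])
E
```

```text
[ 0.50547382 -0.19404295  0.08000381] [ 0.50594031 -0.19441576  0.07998368]
press frame [-0.04600676 -0.05628152] 0.07999374319807338
-0.06 -0.05077085641065142 0.09544885680869841
-0.054 -0.043818373455784945 0.0720498805251884
-0.048 -0.03686589050091851 0.04865090424167856
-0.06 -0.050137652675863564 0.08871800499051849
-0.054 -0.04270636724677421 0.07364377072629391
-0.048 -0.035275081817684864 0.05856953646206936
[-0.11241287 -0.06540141]
[-0.11290864  0.06250011]
[-0.112792   -0.06424049]
[-0.06078646 -0.12788885] 15.661864263547885 [-0.0042021   0.00238467 -0.99998833]
```

Call:
{"api": "drive_tool", "payload": {"rows": [[0,0,0,-0.006,0,0.02,0],[0,0,0,-0.007,0,0.021,0],[0,0,0,0,0.02,0,0],[0,0,0,0,0.02,0,0],[0,0,0,0,0.005,0,0],[0,0,0,0,0.0,0,0],[0,0,0,0,0,0,0]]}}

```text
time: 5.28
tool_pos: [0.5154, -0.2231, 0.0832]
tcp_rot: [-0.429, 3.108, -0.005]
wrist_force: [-1.1, -0.2, 0.5]
width: 0.001
grip_force: 0.0
```

Call:
{"api": "drive_tool", "payload": {"rows": [[0,0,0,0,0.003,0,0],[0,0,0,0,0.003,0,0],[0,0,0,0,0.003,0,0],[0,0,0,0,0.003,0,0],[0,0,0,0,0.002,0,0],[0,0,0,0,0.002,0,0],[0,0,0,0,0.0,0,0]]}}

```text
time: 5.87
tool_pos: [0.509, -0.207, 0.0803]
tcp_rot: [0.429, -3.112, 0.001]
wrist_force: [0.3, -1.7, -0.3]
width: 0.001
grip_force: 1.1
```

Call:
{"api": "drive_tool", "payload": {"rows": [[0,0,0,0,0.002,0,0],[0,0,0,0,0.002,0,0],[0,0,0,0,0.002,0,0],[0,0,0,0,0.002,0,0],[0,0,0,0,0.002,0,0],[0,0,0,0,0.002,0,0],[0,0,0,0,0.0,0,0]]}}

```text
time: 6.45
tool_pos: [0.5055, -0.1946, 0.0803]
tcp_rot: [0.429, -3.112, -0.001]
wrist_force: [-0.7, -2.2, -0.2]
width: 0.001
grip_force: 0.9
```

Call:
{"api": "drive_tool", "payload": {"rows": [[0,0,0,0,0.001,0,0],[0,0,0,0,0.001,0,0],[0,0,0,0,0.001,0,0],[0,0,0,0,0,0,0]]}}

```text
time: 6.78
tool_pos: [0.5048, -0.1921, 0.0802]
tcp_rot: [0.428, -3.112, -0.0]
wrist_force: [-1.6, -3.1, 1.4]
width: -0.002
grip_force: 1.2
```

Call:
{"api": "drive_tool", "payload": {"rows": [[0,0,0,0,0.001,0,0],[0,0,0,0,0.001,0,0],[0,0,0,0,0.001,0,0],[0,0,0,0,0,0,0]]}}

```text
time: 7.12
tool_pos: [0.504, -0.1891, 0.0803]
tcp_rot: [0.428, -3.112, -0.0]
wrist_force: [-1.0, -2.8, 0.9]
width: -0.001
grip_force: 1.2
```

Call:
{"api": "drive_tool", "payload": {"rows": [[0,0,0,0,0.001,0,0],[0,0,0,0,0.001,0,0],[0,0,0,0,0,0,0]]}}

```text
time: 7.37
tool_pos: [0.5035, -0.1872, 0.0802]
tcp_rot: [0.428, -3.112, -0.0]
wrist_force: [-1.4, -3.1, -0.3]
width: 0.004
grip_force: 1.2
```

Call:
{"api": "drive_tool", "payload": {"rows": [[0,0,0,0,0.001,0,0],[0,0,0,0,0.001,0,0],[0,0,0,0,0,0,0]]}}

```text
time: 7.62
tool_pos: [0.5032, -0.1861, 0.0803]
tcp_rot: [-0.429, 3.112, -0.002]
wrist_force: [-1.2, -6.2, -0.9]
width: -0.003
grip_force: 2.7
```

Call:
{"api": "drive_tool", "payload": {"rows": [[0,0,0,0,0.001,0,0],[0,0,0,0,0.001,0,0],[0,0,0,0,0,0,0]]}}

```text
time: 7.87
tool_pos: [0.5033, -0.1859, 0.0805]
tcp_rot: [-0.43, 3.111, -0.008]
wrist_force: [-0.4, -12.2, -2.7]
width: -0.002
grip_force: 5.5
```

Call:
{"api": "drive_tool", "payload": {"rows": [[0,0,0,0,-0.01,0,0],[0,0,0,0,-0.02,0,0],[0,0,0,0,0,-0.04,0],[0,0,0,0,0,-0.04,0],[0,0,0,0,0.02,-0.03,0],[0,0,0,0,0.04,0,0],[0,0,0,0,0.04,0,0],[0,0,0,0,0.04,0,0]]}}

```text
time: 8.53
tool_pos: [0.4731, -0.076, 0.1914]
tcp_rot: [-0.425, 3.11, 0.002]
wrist_force: [0.3, 1.6, -0.2]
width: 0.001
grip_force: 0.0
```

Call:
{"api": "drive_tool", "payload": {"rows": [[0,0,0,0.01,0.04,0,0],[0,0,0,0,0.015,0,0],[0,0,0,0,0,0,0],[0,0,0,0,0,0,0]]}}

```text
time: 8.87
tool_pos: [0.4484, -0.0263, 0.1905]
tcp_rot: [-0.432, 3.111, 0.001]
wrist_force: [-0.1, 0.4, 0.0]
width: 0.001
grip_force: 0.0
```

```bash
python3 shot.py w5
```

```text
[ 0.44841443 -0.02633802  0.19047611] -1.9618944379561436 [-0.07580055  0.35795214  0.04472344]
```

Call:
{"api": "drive_tool", "payload": {"rows": [[0,0,0,0,0,0.04,0],[0,0,0,0,0,0.04,0],[0,0,0,0,0,0,0],[0,0,0,0,0,0,0]]}}

```text
time: 9.25
tool_pos: [0.4464, -0.0281, 0.1083]
tcp_rot: [0.425, -3.107, -0.003]
wrist_force: [0.2, -0.4, 0.5]
width: -0.003
grip_force: 0.0
```

```bash
python3 shot.py w6;  python3 - <<'E'
import cv2,numpy as np
a=cv2.imread('pics/w5.png')[110:310,70:270];b=cv2.imread('pics/w6.png')[110:310,70:270]
cv2.imwrite('pics/m56.png',cv2.resize(np.hstack([a,b]),None,fx=2,fy=2,interpolation=2))
E
```

```text
[ 0.44641173 -0.02811388  0.10825922] -1.9614361860890388 [ 0.19532191 -0.42769481  0.51203358]
```

View pics/m56.png

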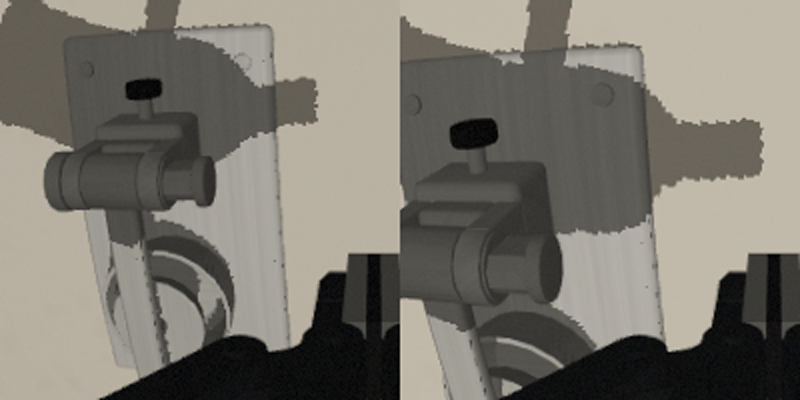

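```bash
python3 - <<'E'
from h import *
import pickle
from scipy.optimize import least_squares
D={n:pickle.load(open(n+'.pkl','rb')) for n in 'w2 w3 w4 w5 w6'.split()}
BL,BR=(-.115,-.065,.012),(-.115,.065,.012)
obs=[('w2',BL,(318/2+60,306/2+60)),('w2',BR,(511/2+60,306/2+60)),
('w3',BL,(140/2+240,47/2+100)),('w3',BR,(327/2+240,57/2+100)),('w4',BL,(182/2+240,70/2+100)),
('w5',BR,(271/2+70,25/2+110)),('w5',BL,(65/2+70,38/2+110)),('w6',BR,(240/2+70,46/2+110)),
('w5','tip',(208/2+70,181/2+110)),('w6','tip',(152/2+70,268/2+110)),
('w3','head',(175/2+240,183/2+100)),('w4','head',(235/2+240,281/2+100))]
def f(q,full=0):
    x,y,a,h,hy=q[:5];b=q[5:8];r=[]
    for n,P,uv in obs:
        s,w=D[n]
        P={'tip':(-.05,.046,h),'head':(-.05,hy,h)}.get(P,P) if isinstance(P,str) else P
        p=np.array([x+P[0]*np.cos(a)-P[1]*np.sin(a),y+P[0]*np.sin(a)+P[1]*np.cos(a),P[2]])
        w=dict(w);m=np.array(w['mount']).copy();m[:3,3]+=b;w['mount']=m
        r.append(wproj(w,s,p)[0]-uv)
    r=np.array(r)
    return r if full else np.r_[r.ravel(),b/.0015]
q=least_squares(f,[.5376,-.128,.27,.085,-.057,0,0,0],x_scale=[.01,.01,.01,.01,.01,.001,.001,.001],loss='soft_l1')
print(q.x.round(4),np.degrees(q.x[2]),'\n',f(q.x,1).round(1))
c=np.linalg.inv(q.jac.T@q.jac);print(np.sqrt(np.diag(c)).round(4))
E
```

```text
[ 0.5369 -0.1268  0.2758  0.0852 -0.0577 -0.      0.     -0.0016] 15.79967076242454 
 [[-1.1  0.7]
 [ 0.8  0. ]
 [-0.1 -0.2]
 [ 0.9 -0.3]
 [-1.6 -0. ]
 [ 0.2  0.1]
 [-2.2 -0.3]
 [ 0.2 -0.2]
 [ 0.9  0.3]
 [ 0.1  0.4]
 [-0.6 -0.4]
 [ 0.4 -0.1]]
[0.0016 0.0016 0.0049 0.0017 0.001  0.0015 0.0015 0.0016]
```

Call:
{"api": "drive_tool", "payload": {"rows": [[0,0,0,0,0.015,-0.035,0.5],[0,0,0,0,0.025,-0.03,0.7],[0,0,0,0,0.03,-0.025,0.7],[0,0,0,-0.0058,0.04,0,0.7],[0,0,0,-0.0058,0.04,0,0.7],[0,0,0,-0.0058,0.04,0,0.7],[0,0,0,-0.0058,0.04,0,0.7],[0,0,7.1,0,0,0,0.7]]}}

```text
time: 9.97
tool_pos: [0.4097, 0.2071, 0.2046]
tcp_rot: [-0.241, 3.126, 0.009]
wrist_force: [-0.1, -0.7, -0.4]
width: 0.697
grip_force: 0.0
```

Call:
{"api": "drive_tool", "payload": {"rows": [[0,0,7.1,0,0,0,0.7],[0,0,7.1,0,0,0,0.7],[0,0,0,0,0,0.02,0.7],[0,0,0,0,0,0,0.7],[0,0,0,0,0,0,0.7]]}}

```text
time: 10.38
tool_pos: [0.4093, 0.2003, 0.1819]
tcp_rot: [0.154, 3.137, 0.001]
wrist_force: [0.3, -0.6, 0.3]
width: 0.704
grip_force: 0.0
```

```bash
python3 shot.py w7;  python3 - <<'E'
import cv2,numpy as np
a=cv2.imread('pics/w7.png')
cv2.imwrite('pics/w7c.png',cv2.resize(a[160:350,190:340],None,fx=3.1,fy=3.1,interpolation=2))
E
```

```text
[0.4092541  0.20027572 0.18192463] -1.0722738621629258 [ 0.31789695 -0.60195437  0.32317214]
```

View pics/w7c.png

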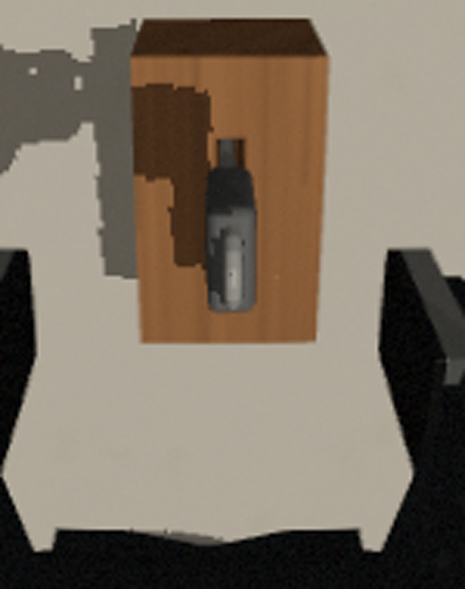

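```bash
python3 - <<'E'
from h import *
import pickle
s,w=pickle.load(open('w7.pkl','rb'));w['mount']=np.array(w['mount']).copy();w['mount'][2,3]-=.0016
f=lambda u,v,z:watz(w,s,(u/3.1+190,v/3.1+160),z)
P=np.array([f(*c,.056) for c in[(132,55),(329,56),(316,342),(140,342)]]);print(P.mean(0),P.round(4).tolist())
ex=P[2]+P[3]-P[0]-P[1];ey=P[1]+P[2]-P[0]-P[3];print(np.linalg.norm(ex)/2,np.linalg.norm(ey)/2,np.degrees(np.arctan2(ex[1],ex[0])),np.degrees(np.arctan2(-ey[0],ey[1])))
P=np.array([f(*c,.092) for c in[(206,208),(256,208),(255,312),(209,312)]]);print(P.mean(0),P.round(4).tolist())
ex=P[2]+P[3]-P[0]-P[1];ey=P[1]+P[2]-P[0]-P[3];print(np.linalg.norm(ex)/2,np.linalg.norm(ey)/2,np.degrees(np.arctan2(ex[1],ex[0])),np.degrees(np.arctan2(-ey[0],ey[1])))
print(f(231,170,.056),f(231,140,.056))
print('bow',f(232,228,.105),f(233,305,.105))
# clip model overlays vs mask for yaw
t=R.from_rotvec(s['tcp_rot']).as_matrix();print(t.round(3).tolist())
b=max(masks_of(read_camera('wrist'),'clip'),key=lambda m:m['score']*(m['mask'].sum()<9000) );m=b['mask'];print(b['score'],b['bbox'])
yy,xx=np.nonzero(m)
for v in range(yy.min(),yy.max()+1,5):
    x=xx[yy==v]; 
    if len(x): print(v,x.min(),x.max(),end=' | ')
E
```

```text
[0.45225817 0.20321881 0.056     ] [[0.3991, 0.1784, 0.056], [0.4052, 0.2379, 0.056], [0.5055, 0.2284, 0.056], [0.4993, 0.1683, 0.056]]
0.10076603902681154 0.06008892437290883 -5.575499144495893 -5.901903566857028
[0.45291019 0.20284318 0.092     ] [[0.4356, 0.1973, 0.092], [0.437, 0.211, 0.092], [0.4702, 0.2082, 0.092], [0.4688, 0.1949, 0.092]]
0.03326859134832882 0.013631531574488981 -4.510387777312273 -5.844491468465833
[0.43907808 0.20483394 0.056     ] [0.42911621 0.20572659 0.056     ]
bow [0.43640961 0.20406979 0.105     ] [0.45975412 0.20231063 0.105     ]
[[-0.995, 0.098, 0.001], [0.098, 0.995, 0.001], [-0.001, 0.001, -1.0]]
0.58 [256.9, 203.7, 270.4, 261.6]
204 263 263 | 209 261 265 | 214 259 269 | 219 257 270 | 224 257 271 | 229 257 271 | 234 257 271 | 239 257 272 | 244 256 272 | 249 257 272 | 254 257 271 | 259 259 269 |
```

Call:
{"api": "drive_tool", "payload": {"rows": [[0,0,0,-0.0216,0.0034,0,0.7],[0,0,0,-0.0216,0.0034,0,0.7],[0,0,0,0,0,0.03,0.7],[0,0,0,0,0,0.03,0.7],[0,0,0,0,0,0.03,0.7],[0,0,0,0,0,0.02,0.7],[0,0,0,0,0,0.005,0.7],[0,0,0,0,0,0,0.7]]}}

```text
time: 11.2
tool_pos: [0.4513, 0.2022, 0.0643]
tcp_rot: [-0.154, -3.135, 0.002]
wrist_force: [-0.6, -0.2, -0.1]
width: 0.698
grip_force: 0.0
```

```bash
python3 shot.py w8;  python3 - <<'E'
import cv2,numpy as np
a=cv2.imread('pics/w8.png')
cv2.imwrite('pics/w8c.png',cv2.resize(a[180:384,150:360],None,fx=2.9,fy=2.9,interpolation=2))
E
```

```text
[0.45129013 0.20223724 0.0642772 ] -1.1014575201444317 [-0.61378077 -0.16319819 -0.13246707]
```

View pics/w8c.png

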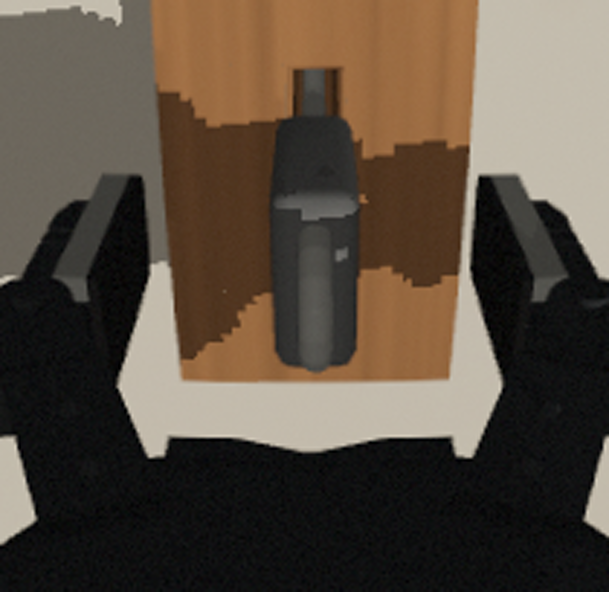

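```bash
python3 - <<'E'
from h import *
import pickle
s,w=pickle.load(open('w8.pkl','rb'));w['mount']=np.array(w['mount']).copy();w['mount'][2,3]-=.0016
f=lambda u,v,z:watz(w,s,(u/2.9+150,v/2.9+180),z)
t=R.from_rotvec(s['tcp_rot']).as_matrix()
for c in[(272,206,.092),(358,206,.092),(356,362,.092),(274,362,.092),(314,120,.056),(318,67,.056)]:
    P=f(*c);print(P.round(4),(t.T@(P-s['tool_pos'])).round(4))
E
```

```text
[0.4377 0.1975 0.092 ] [ 0.0131 -0.006  -0.0277]
[0.439  0.2106 0.092 ] [ 0.0131  0.0071 -0.0277]
[0.4693 0.2081 0.092 ] [-0.0173  0.0075 -0.0278]
[0.4679 0.1943 0.092 ] [-0.0173 -0.0063 -0.0278]
[0.4388 0.204  0.056 ] [0.0126 0.0006 0.0083]
[0.4282 0.2058 0.056 ] [0.0233 0.0013 0.0083]
```

Call:
{"api": "drive_tool", "payload": {"rows": [[0,0,0,-0.003,0.0005,0.001,0.7],[0,0,0,0,0,0,0],[0,0,0,0,0,0,0],[0,0,0,0,0,0,0],[0,0,0,0,0,0,0],[0,0,0,0,0,0,0],[0,0,0,0,0,0,0]], "force": 45}}

```text
time: 11.83
tool_pos: [0.4559, 0.2033, 0.0653]
tcp_rot: [0.154, 3.136, 0.001]
wrist_force: [-0.4, -0.4, 5.6]
width: 0.157
grip_force: 44.5
```

```bash
python3 shot.py w9;  python3 - <<'E'
import cv2,numpy as np
a=cv2.imread('pics/w9.png')
cv2.imwrite('pics/w9c.png',cv2.resize(a[170:300,180:340],None,fx=3,fy=3,interpolation=2))
E
```

```text
[0.45587896 0.20327226 0.06527001] -1.103112794340287 [-0.37952659 -0.4068095   5.64260747]
```

Call:
{"api": "drive_tool", "payload": {"rows": [[0,0,0,0,0,-0.01,0],[0,0,0,0,0,-0.02,0],[0,0,0,0,0,-0.03,0],[0,0,0,0,0,-0.03,0],[0,0,0,0,0,-0.03,0],[0,0,0,0,0,-0.01,0],[0,0,0,0,0,0,0],[0,0,0,0,0,0,0]]}}

```text
time: 12.55
tool_pos: [0.4551, 0.203, 0.1941]
tcp_rot: [0.154, 3.137, 0.0]
wrist_force: [-0.0, -0.9, -0.2]
width: 0.153
grip_force: 43.9
```

```bash
python3 shot.py w10;  python3 - <<'E'
import cv2,numpy as np
a=cv2.imread('pics/w9.png')[170:330,180:340];b=cv2.imread('pics/w10.png')[170:330,180:340]
cv2.imwrite('pics/w10c.png',cv2.resize(np.hstack([a,b]),None,fx=2.5,fy=2.5,interpolation=2))
E
```

```text
[0.45508133 0.20296569 0.19413728] -1.103141393576921 [-0.04028279 -0.92156982 -0.20136186]
```

View pics/w10c.png

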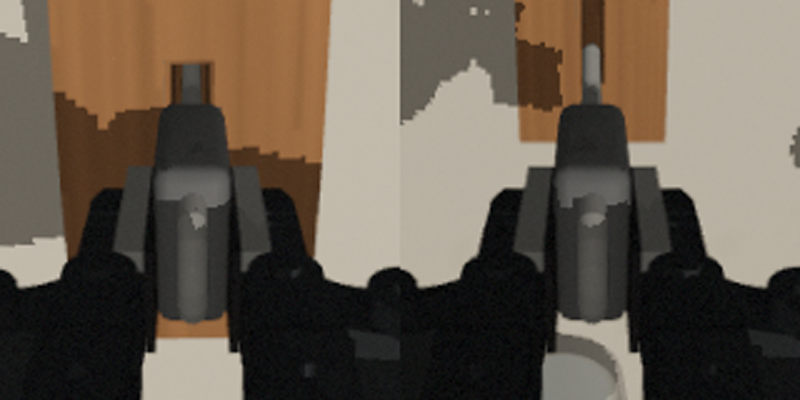

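```bash
python3 - <<'E'
from h import *
import pickle
s,w=pickle.load(open('w9.pkl','rb'));w['mount']=np.array(w['mount']).copy();w['mount'][2,3]-=.0016
f=lambda u,v,z:watz(w,s,(u/2.5+180,v/2.5+170),z)
t=R.from_rotvec(s['tcp_rot']).as_matrix()
for c in[(155,170,.092),(228,170,.092),(226,318,.092),(158,318,.092),(190,107,.056),(191,62,.056)]:
    P=f(*c);print(P.round(4),(t.T@(P-s['tool_pos'])).round(4))
s=status.read_state();t=R.from_rotvec(s['tcp_rot']).as_matrix();print(t[:,2],np.degrees(np.arctan2(-t[0,1],t[1,1])))
print(t.T@(np.array([.4798,-.1087,s['tool_pos'][2]])-s['tool_pos']))
E
```

```text
[0.4361 0.1984 0.092 ] [ 0.0191 -0.0068 -0.0268]
[0.4374 0.2111 0.092 ] [ 0.0191  0.006  -0.0268]
[0.4697 0.2083 0.092 ] [-0.0133  0.0063 -0.0267]
[0.4684 0.1951 0.092 ] [-0.0133 -0.0069 -0.0267]
[0.4386 0.2043 0.056 ] [ 0.0173 -0.0007  0.0092]
[0.4283 0.2055 0.056 ] [ 0.0277 -0.0005  0.0092]
[-2.19483865e-03 -8.33373960e-04 -9.99997244e-01] -5.625740258555378
[-5.60427908e-02 -3.07289134e-01  2.03137010e-04]
```

Call:
{"api": "drive_tool", "payload": {"rows": [[0,0,0,-0.007,-0.0384,0,0],[0,0,0,-0.007,-0.0384,0,0],[0,0,0,-0.007,-0.0384,0,0],[0,0,0,-0.007,-0.0384,0,0],[0,0,0,-0.007,-0.0384,0,0],[0,0,0,-0.007,-0.0384,0,0],[0,0,0,-0.007,-0.0384,0,0],[0,0,0,-0.007,-0.0384,0,0]]}}

```text
time: 13.27
tool_pos: [0.4787, -0.1096, 0.1913]
tcp_rot: [-0.154, -3.133, -0.002]
wrist_force: [1.0, 0.2, -1.7]
width: 0.155
grip_force: 44.1
```

Call:
{"api": "drive_tool", "payload": {"rows": [[0,0,-7.13,0,0,0,0],[0,0,-7.13,0,0,0,0],[0,0,-7.13,0,0,0,0],[0,0,0,0,0,0,0],[0,0,0,0,0,0,0]]}}

```text
time: 13.68
tool_pos: [0.4793, -0.1079, 0.1918]
tcp_rot: [0.425, -3.109, -0.003]
wrist_force: [0.7, 0.8, 0.3]
width: 0.152
grip_force: 44.3
```

```bash
python3 shot.py w11;  python3 - <<'E'
from h import *
s=status.read_state();t=R.from_rotvec(s['tcp_rot']).as_matrix()
yaw=np.radians(15.8);M=np.array([[np.cos(yaw),-np.sin(yaw)],[np.sin(yaw),np.cos(yaw)]]);c=np.array([.5369,-.1268])
print('press',M.T@(s['tool_pos'][:2]-c),np.degrees(np.arctan2(-t[0,1],t[1,1])),t[:,2])
a=cv2.imread('pics/w11.png')
cv2.imwrite('pics/w11c.png',cv2.resize(a[100:300,130:330],None,fx=3,fy=3,interpolation=2))
E
```

```text
[ 0.47933    -0.10791401  0.19184653] -2.1143897924698623 [0.73317414 0.77892504 0.25653468]
press [-0.049877    0.03383146] 15.573000801095617 [-3.31464008e-03  9.50787968e-04 -9.99994055e-01]
```

View pics/w11c.png

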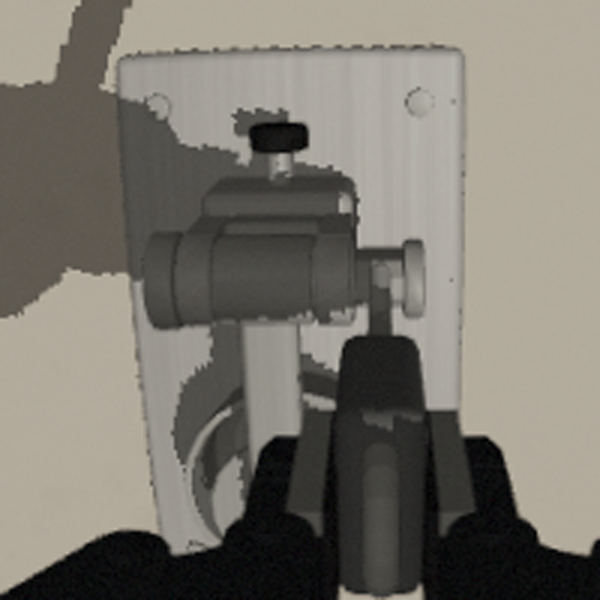

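```bash
python3 - <<'E'
from h import *
import pickle
s,w=pickle.load(open('w11.pkl','rb'));w['mount']=np.array(w['mount']).copy();w['mount'][2,3]-=.0016
g=lambda P:((wproj(w,s,P)-[130,100])*3).round(0)
yaw=np.radians(15.8);C=np.array([.5369,-.1268])
def pw(x,y,z):return np.c_[C[0]+x*np.cos(yaw)-y*np.sin(yaw),C[1]+x*np.sin(yaw)+y*np.cos(yaw),z+0*np.asarray(x)]
a=np.linspace(0,2*np.pi,72)
for h in(.083,.0852,.087):
  for y in(.04,.046):
    q=g(pw(-.05+.012*np.cos(a),y+0*a,h+.012*np.sin(a)));print(h,y,'tip v',q[:,1].min(),q[:,1].max(),'u',q[:,0].mean())
print('plate',g(pw(np.array([-.115,-.115]),np.array([-.065,.065]),np.array([.012,.012]))))
t=tw(s)
for off in(0,.0015,.003):
  tl=np.array([[off+x,0,.0153+z,1] for x,z in((.0175,.0385),(.0125,.0385),(.017,-.006),(.017,-.042),(-.017,-.042))]);print(off,g((tl@t.T)[:,:3]).tolist())
E
```

```text
0.083 0.04 tip v 236.0 317.0 u 401.84722222222223
0.083 0.046 tip v 236.0 317.0 u 422.0
0.0852 0.04 tip v 238.0 319.0 u 401.9861111111111
0.0852 0.046 tip v 238.0 319.0 u 422.27777777777777
0.087 0.04 tip v 239.0 321.0 u 402.06944444444446
0.087 0.046 tip v 239.0 321.0 u 422.7083333333333
plate [[113.  56.]
 [466.  48.]]
0 [[383.0, 270.0], [383.0, 291.0], [383.0, 341.0], [385.0, 428.0], [384.0, 611.0]]
0.0015 [[383.0, 264.0], [383.0, 285.0], [383.0, 333.0], [385.0, 419.0], [384.0, 603.0]]
0.003 [[383.0, 258.0], [383.0, 278.0], [383.0, 326.0], [385.0, 410.0], [384.0, 596.0]]
```

Call:
{"api": "drive_tool", "payload": {"rows": [[0,0,0,-0.0015,0,0,0],[0,0,0,0,0,0.015,0],[0,0,0,0,0,0.015,0],[0,0,0,0,0,0.01,0],[0,0,0,0,0,0.006,0],[0,0,0,0,0,0.003,0],[0,0,0,0,0,0,0],[0,0,0,0,0,0,0]]}}

```text
time: 14.4
tool_pos: [0.4826, -0.1078, 0.1456]
tcp_rot: [-0.431, 3.111, -0.0]
wrist_force: [-0.3, -0.3, -0.1]
width: 0.158
grip_force: 44.3
```

Call:
{"api": "drive_tool", "payload": {"rows": [[0,0,0,0,0,0.002,0],[0,0,0,0,0,0.002,0],[0,0,0,0,0,0.002,0],[0,0,0,0,0,0,0]]}}

```text
time: 14.73
tool_pos: [0.4821, -0.1078, 0.1391]
tcp_rot: [0.431, -3.112, -0.0]
wrist_force: [0.5, -0.1, -1.5]
width: 0.156
grip_force: 44.3
```

Call:
{"api": "drive_tool", "payload": {"rows": [[0,0,0,0.0005,0,0.0015,0],[0,0,0,0,0,0.0015,0],[0,0,0,0,0,0.0015,0],[0,0,0,0,0,0.0015,0],[0,0,0,0,0,0,0]]}}

```text
time: 15.15
tool_pos: [0.4824, -0.1079, 0.1334]
tcp_rot: [-0.43, 3.111, -0.0]
wrist_force: [1.0, 1.3, 0.5]
width: 0.157
grip_force: 44.5
```

Call:
{"api": "drive_tool", "payload": {"rows": [[0,0,0,0,0,0.0015,0],[0,0,0,0,0,0.0015,0],[0,0,0,0,0,0.0015,0],[0,0,0,0,0,0,0]]}}

```text
time: 15.48
tool_pos: [0.4825, -0.1083, 0.1294]
tcp_rot: [-0.431, 3.111, -0.001]
wrist_force: [1.0, -0.0, 2.7]
width: 0.154
grip_force: 44.9
```

Call:
{"api": "drive_tool", "payload": {"rows": [[0,0,0,0,0,0.0015,0],[0,0,0,0,0,0.0015,0],[0,0,0,0,0,0.0015,0],[0,0,0,0,0,0,0]]}}

```text
time: 15.82
tool_pos: [0.4815, -0.1079, 0.1234]
tcp_rot: [0.431, -3.111, -0.0]
wrist_force: [1.2, -0.1, -3.0]
width: 0.158
grip_force: 44.0
```

Call:
{"api": "drive_tool", "payload": {"rows": [[0,0,0,0,0,0.0015,0],[0,0,0,0,0,0.0015,0],[0,0,0,0,0,0.0015,0],[0,0,0,0,0,0,0]]}}

```text
time: 16.15
tool_pos: [0.4815, -0.1079, 0.1191]
tcp_rot: [0.431, -3.111, -0.0]
wrist_force: [2.1, 0.1, -2.8]
width: 0.155
grip_force: 44.0
```

Call:
{"api": "drive_tool", "payload": {"rows": [[0,0,0,0,0,0.0015,0],[0,0,0,0,0,0.0015,0],[0,0,0,0,0,0.001,0],[0,0,0,0,0,0,0]]}}

```text
time: 16.48
tool_pos: [0.4816, -0.1079, 0.1154]
tcp_rot: [0.431, -3.112, -0.0]
wrist_force: [2.3, 0.3, -2.4]
width: 0.153
grip_force: 44.1
```

Call:
{"api": "drive_tool", "payload": {"rows": [[0,0,0,0,0,0.001,0],[0,0,0,0,0,0.001,0],[0,0,0,0,0,0,0]]}}

```text
time: 16.73
tool_pos: [0.4817, -0.108, 0.1135]
tcp_rot: [0.431, -3.112, 0.0]
wrist_force: [1.4, -0.3, -1.1]
width: 0.157
grip_force: 44.2
```

Call:
{"api": "drive_tool", "payload": {"rows": [[0,0,0,0,0,0.001,0],[0,0,0,0,0,0.001,0],[0,0,0,0,0,0,0]]}}

```text
time: 16.98
tool_pos: [0.4817, -0.108, 0.1115]
tcp_rot: [0.431, -3.112, 0.0]
wrist_force: [2.5, -0.5, -1.3]
width: 0.154
grip_force: 44.2
```

Call:
{"api": "drive_tool", "payload": {"rows": [[0,0,0,0,0,0.001,0],[0,0,0,0,0,0,0],[0,0,0,0,0,0,0]]}}

```text
time: 17.23
tool_pos: [0.4814, -0.1079, 0.1101]
tcp_rot: [0.431, -3.111, -0.0]
wrist_force: [1.8, -0.5, -3.4]
width: 0.154
grip_force: 43.9
```

Call:
{"api": "drive_tool", "payload": {"rows": [[0,0,0,0,0,0.001,0],[0,0,0,0,0,0,0],[0,0,0,0,0,0,0]]}}

```text
time: 17.48
tool_pos: [0.4814, -0.1078, 0.1092]
tcp_rot: [0.431, -3.111, -0.001]
wrist_force: [3.5, 0.1, -4.9]
width: 0.155
grip_force: 43.9
```

Call:
{"api": "drive_tool", "payload": {"rows": [[0,0,0,0,0,0.001,0],[0,0,0,0,0,0,0],[0,0,0,0,0,0,0]]}}

```text
time: 17.73
tool_pos: [0.4817, -0.1078, 0.1086]
tcp_rot: [0.431, -3.112, -0.0]
wrist_force: [2.6, 0.5, -4.4]
width: 0.155
grip_force: 44.1
```

Call:
{"api": "drive_tool", "payload": {"rows": [[0,0,0,0,0,0.001,0],[0,0,0,0,0,0,0],[0,0,0,0,0,0,0]]}}

```text
time: 17.98
tool_pos: [0.4819, -0.1078, 0.1084]
tcp_rot: [-0.431, 3.112, 0.0]
wrist_force: [-0.8, 1.8, 4.4]
width: 0.154
grip_force: 44.9
```

Call:
{"api": "drive_tool", "payload": {"rows": [[0,0,0,0,0,0.001,0],[0,0,0,0,0,0,0],[0,0,0,0,0,0,0]]}}

```text
time: 18.23
tool_pos: [0.482, -0.108, 0.1082]
tcp_rot: [-0.431, 3.112, -0.0]
wrist_force: [-3.3, 1.7, 9.6]
width: 0.156
grip_force: 45.9
```

Call:
{"api": "drive_tool", "payload": {"rows": [[0,0,0,0,0,-0.001,0],[0,0,0,0,0,0,0.4],[0,0,0,0,0,0,0.4],[0,0,0,0,0,0,0.4],[0,0,0,0,0,0,0.4],[0,0,0,0,0,0,0.4]]}}

```text
time: 18.73
tool_pos: [0.4816, -0.108, 0.1075]
tcp_rot: [0.431, -3.111, -0.0]
wrist_force: [0.8, 0.3, -0.2]
width: 0.4
grip_force: 0.0
```

Call:
{"api": "drive_tool", "payload": {"rows": [[0,0,0,0,0,-0.01,0.4],[0,0,0,0,0,-0.02,0.4],[0,0,0,0,0,-0.03,0.4],[0,0,0,0,0,-0.03,0.4],[0,0,0,0,0,0,0.4],[0,0,0,0,0,0,0.4]]}}

```text
time: 19.23
tool_pos: [0.4838, -0.1085, 0.2011]
tcp_rot: [-0.43, 3.106, -0.004]
wrist_force: [0.1, -0.4, -0.8]
width: 0.403
grip_force: 0.0
```

```bash
python3 shot.py w12;  python3 - <<'E'
from h import *
import pickle
a=cv2.imread('pics/w12.png')
cv2.imwrite('pics/w12c.png',cv2.resize(a[100:300,130:330],None,fx=3,fy=3,interpolation=2))
s,w=pickle.load(open('w12.pkl','rb'));w['mount']=np.array(w['mount']).copy();w['mount'][2,3]-=.0016
g=lambda P:((wproj(w,s,P)-[130,100])*3).round(0)
yaw=np.radians(15.8);C=np.array([.5369,-.1268])
def pw(x,y,z):return np.array([C[0]+x*np.cos(yaw)-y*np.sin(yaw),C[1]+x*np.sin(yaw)+y*np.cos(yaw),z])
for x,y,z in((-.067,.026,.1012),(-.067,.04,.1012),(-.067,.033,.1372),(-.033,.033,.1372),(-.0675,.033,.0567)): print(x,y,z,g(pw(x,y,z)))
E
```

```text
[ 0.48381135 -0.10854057  0.20110812] -2.116791731433711 [ 0.08878633 -0.43232342 -0.84714523]
-0.067 0.026 0.1012 [[362. 211.]]
-0.067 0.04 0.1012 [[412. 211.]]
-0.067 0.033 0.1372 [[387. 244.]]
-0.033 0.033 0.1372 [[387. 374.]]
-0.0675 0.033 0.0567 [[386. 179.]]
```

View pics/w12c.png

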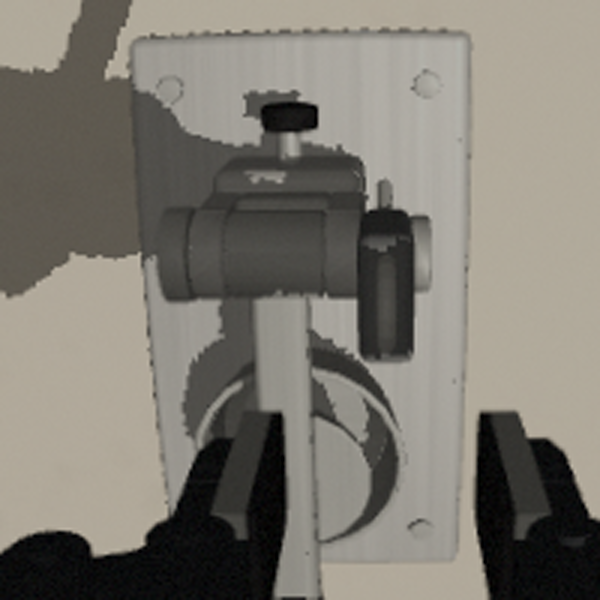

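```bash
python3 -c "
from workcell import workorder;print(workorder.finish_job())"
```

```text
the job is handed in; nothing more can be done
None
```

The pin is pushed home and the clip is snapped over its notch and released. The last picture shows it upright there, and pushing forces stayed near 12 N or less. The job is handed in, but no verdict was returned.

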